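# Gauge a sleeve, then bring its jar to the front of the carousel and hold it

## Robot

A 7-joint arm with a two-finger parallel gripper is mounted at the origin on the work surface. World frame = base frame: x ahead of the robot, y to its left, z up, the work surface at z = 0. Lengths are in mm, angles in rad, forces in N, time in s.
With the tool pointing down it reaches from about 425 to 1025 mm from the base axis. Payload 9.4 kg.
Tool frame: the origin (TCP) lies midway between the tips of the shut fingers; the grasp point (between the pads) lies 19 mm behind it (manip.grasp_offset is the distance from the TCP to the grasp point, in mm); z points along the fingers, x is the direction in which the jaws open and shut, and the axes are right-handed (so a half turn about z gives the same grasp; the last joint's range is limited). The gripper opens to 85 mm and grips with 20 to 120 N. Pads are 22 mm wide; open, the fingers measure 114 mm over their backs; the gripper's body (76 mm by 85 mm) begins 54 mm behind the grasp point. The pads swing forward as they close: fully open they stand 13 mm farther back than shut.
Start: joints at [-1.422, 0.599, -0.003, 1.599, 0.002, 0.943, -0.08], TCP at [162.322, 706.595, 231.275] pointing down, gripper open.
Joint ranges: [-2.57, 2.57], [-0.35, 1.97], [-1.29, 1.29], [0.11, 2.56], [-1.05, 4.19], [0.11, 1.86], [-2.63, 2.63]. Speed limits (rad/s): [2.22, 2.22, 3.01, 3.01, 3.14, 3.14, 3.14].

## Interface

Orientations are given as a 3x3 rotation matrix whose columns are the frame's x, y, z axes.
In Python, from rig import monitor, vision, manip gives the robot as it stands. The module is installed in compiled form; this text tells all that it offers.
- The arm moves only by the tool arm_command, never from a script. Its argument "rows" is one flat list of numbers, 7 for each row, row after row: the shift along the tool's x, y, z in units of 25 mm (1.0 is 25 mm), then the turn, a rotation vector about the tool's x, y, z in degrees, then the opening in per cent of the stroke, from 0 (shut) to 100 (fully open). A call has exactly 10 rows; each row is the pose to reach, as a shift and turn from the pose commanded when the call began, along the tool's axes at that moment; what a row does not reach only later rows make up. A row lasts 1/10 s, in which the tool goes at most 50 mm and 8.59 degrees, less where a joint would pass 70% of its speed; a pose out of reach is approached as far as the arm can. A call with a gripper value outside its range is refused whole. The fingers move at their own pace and stop on an object; "newtons" is the grip in N (left out, the last holds). Time passes only in rows, so rows that repeat a pose let the fingers close, or fill a call up. It gives the time, the measured TCP pose, the force and the opening at its end, in the units of the state.
- monitor.get_obs(): the state, without advancing time (a new reading comes with each control period).
- vision.camera(name): name is "side" or "top" or "wrist"; returns the picture (480x640x3 uint8, red, green, blue); there is no depth.
- vision.camera_model(name): a dict with "mtx" (3x3 intrinsics, pixels), "k1" (the pictures are not rectified: a ray, as slopes to the right and down, at radius r is drawn at 1 + k1 r^2 times it, then the intrinsics apply), "T" (4x4, takes a point from camera to world coordinates). Camera axes: x right, y down, z forward; pixel columns grow to the right and rows downward; lengths in mm; the calibration is good to about 2 mm. A picture is of the moment at which its call begins: read the wrist's pose just before it. camera_model takes no time and is no camera call; for the wrist camera it gives the pose at the moment of the call.
- manip.sign_off(): hands the job in, once; it reports no verdict.
The state is a dict: "clock": time; "qpos": joint angles; "qvel": joint speeds; "joint_efforts": joint torques, N m; "position": TCP position; "ee_rot": TCP orientation; "ft_force": force on the tool from outside, world axes, zero at the start; "torque": the same for the moment, N m; "width": opening from 0.0 (shut) to 1.0 (fully open).
Only numpy, scipy, OpenCV 4.12 (cv2) and the standard library are available. Lean on these libraries where they do the work, as an engineer would, in place of code of your own. Each camera call takes 0.05 s, during which the arm holds its last target.

## Task

Slide the steel sleeve that stands on the round mat down over the stepped gauge pin as far as it will go, and let go of it there; leave the other sleeve in its tray. Then turn the jar carousel until the jar for that result stands at the pointer on the carousel's base: the jar with the slim post on its lid if the sleeve went all the way down to the base plate, the jar with the broad round knob if it stopped on the step. Finish while still gripping that jar by its post or knob, so that the carousel is held still there, and leave the things around the work alone.

Things in the scene. Friction and masses are not known exactly. Their poses are not given: they have to be found in the camera images.
- sleeve_a: one of two plain steel sleeves alike outside: upright tube, 36 mm outside diameter, 40 mm tall; bore 25 mm in one, 18 mm in the other (not told which). Origin: centre of the underside, z up. One stands on the round mat (the one to gauge), the other in the square tray; which is where changes from start to start.
- sleeve_b: one of two plain steel sleeves alike outside: upright tube, 36 mm outside diameter, 40 mm tall; bore 25 mm in one, 18 mm in the other (not told which). Origin: centre of the underside, z up. One stands on the round mat (the one to gauge), the other in the square tray; which is where changes from start to start.
- mat: flat round black rubber mat, 100 mm in diameter, 4 mm thick, fixed; origin at the centre of its underside. The sleeve to be gauged stands on it, anywhere within 20 mm of its centre.
- tray: open square cardboard tray, 100 mm by 100 mm, walls 22 mm high, floor 4 mm thick, fixed; origin at the centre of its underside. The sleeve in it stays there.
- gauge_plate (a point): step gauge, fixed: upright steel pin on a round base plate (76 mm wide, 8 mm thick). Point on the pin's axis at the plate's top face. From here up: step 22 mm in diameter, 22 mm high, chamfered at its top; then a pilot 15 mm in diameter, 30 mm high, tapered to 8 mm at the tip. A 25 mm bore goes down to the plate; an 18 mm bore stops on the step, its underside 20 to 22 mm above the plate.
- jar_post (a point): clear round jar 51 mm wide, metal lid 55 mm wide, fixed on the turntable 95 mm from its axis. Point: centre of the jar's underside, 34 mm above the bench; lid top 74 mm above it. On the lid's middle stands a slim round black post, 20 mm in diameter, 44 mm tall (top 118 mm above the point). For sleeves that go all the way down.
- jar_puck (a point): clear round jar 51 mm wide, metal lid 55 mm wide, fixed on the turntable 95 mm from its axis. Point: centre of the jar's underside, 34 mm above the bench; lid top 74 mm above it. On the lid's middle stands a broad round black knob, 45 mm in diameter, 30 mm tall (top 104 mm above the point). For sleeves that stop on the step. Opposite the jar with the post; four jars with bare flat lids stand between.
- carousel: the jar carousel: fixed grey base with a pointer, carrying the turntable with six jars; origin on the turntable's axis at bench height, its -x axis points to the pointer.
- axis (a point): point on the turntable's vertical axis, at the height of the turntable's top (34 mm above the bench). The turntable is a round aluminium plate 276 mm in diameter with a steel hub 44 mm in diameter that rises 50 mm in the middle.
- front (a point): the front place, fixed to the base: 95 mm from the axis, 34 mm above the bench, where the centre of a jar's underside is when the jar stands exactly at the pointer. The pointer, a small dark block with a steel blade (142 to 174 mm from the axis, 44 mm high), stands just outside the turntable's rim at the same bearing, on the side roughly towards the robot.
- turntable (a joint): angle of the turntable, rad, growing counterclockwise seen from above; 0 with the jar with the post at the pointer, pi or -pi with the broad knob's jar there. Turns either way, at least a full turn from 0; slight friction (about 0.05 N m), stays where it is left.
- filter: bystander: black cone-shaped air filter, 68 mm in diameter, 72 mm tall, standing; origin at the centre of its underside
- wrench: bystander: steel wrench lying flat to the right of the carousel; origin near its middle
- carton: bystander: closed cardboard carton, 90 x 120 x 60 mm; origin at the centre of its underside
- can: bystander: plain metal can, 56 mm in diameter, 100 mm tall; origin at the centre of its underside

How it is judged (in metres and radians):
On the way, in this order (a step that is already met when the one before it is completed fails the run):
1. the sleeve from the mat is on the gauge pin as far as it goes and let go, the other still in the tray (((horizontal distance between sleeve_a and gauge_plate below 0.004 m and z of sleeve_a in the frame of gauge_plate between -0.003 and 0.004 m and angle between sleeve_a's own z axis and vertical below 0.12 rad and contact force between the fingers and sleeve_a below 0.1 N and horizontal distance between sleeve_b and tray below 0.05 m and height (world z) of sleeve_b below 0.01 m) or (horizontal distance between sleeve_b and gauge_plate below 0.004 m and z of sleeve_b in the frame of gauge_plate between 0.015 and 0.027 m and angle between sleeve_b's own z axis and vertical below 0.12 rad and contact force between the fingers and sleeve_b below 0.1 N and horizontal distance between sleeve_a and tray below 0.05 m and height (world z) of sleeve_a below 0.01 m))), for 0.3 s.
2. the jar for that result stands at the pointer, gripped and still (((horizontal distance between sleeve_a and gauge_plate below 0.004 m and z of sleeve_a in the frame of gauge_plate between -0.003 and 0.004 m and angle between sleeve_a's own z axis and vertical below 0.12 rad and contact force between the fingers and sleeve_a below 0.1 N and horizontal distance between sleeve_b and tray below 0.05 m and height (world z) of sleeve_b below 0.01 m and horizontal distance between jar_post and front below 0.012 m and velocity of joint turntable between -0.08 and 0.08 rad/s and contact force between the fingers and carousel above 1.5 N and horizontal distance between the grasp point and jar_post below 0.025 m) or (horizontal distance between sleeve_b and gauge_plate below 0.004 m and z of sleeve_b in the frame of gauge_plate between 0.015 and 0.027 m and angle between sleeve_b's own z axis and vertical below 0.12 rad and contact force between the fingers and sleeve_b below 0.1 N and horizontal distance between sleeve_a and tray below 0.05 m and height (world z) of sleeve_a below 0.01 m and horizontal distance between jar_puck and front below 0.012 m and velocity of joint turntable between -0.08 and 0.08 rad/s and contact force between the fingers and carousel above 1.5 N and horizontal distance between the grasp point and jar_puck below 0.025 m))), for 0.3 s.
At the end, for the whole second after the job is handed in: Mat sleeve let go on the pin, upright, fully down (within 4 mm of the plate, or on the step 15-27 mm above it), the other in the tray; the jar for that result within 12 mm of the front place, turntable still, fingers gripping it (within 25 mm of its axis, over 1.5 N) (((horizontal distance between sleeve_a and gauge_plate below 0.004 m and z of sleeve_a in the frame of gauge_plate between -0.003 and 0.004 m and angle between sleeve_a's own z axis and vertical below 0.12 rad and contact force between the fingers and sleeve_a below 0.1 N and horizontal distance between sleeve_b and tray below 0.05 m and height (world z) of sleeve_b below 0.01 m and horizontal distance between jar_post and front below 0.012 m and velocity of joint turntable between -0.08 and 0.08 rad/s and contact force between the fingers and carousel above 1.5 N and horizontal distance between the grasp point and jar_post below 0.025 m) or (horizontal distance between sleeve_b and gauge_plate below 0.004 m and z of sleeve_b in the frame of gauge_plate between 0.015 and 0.027 m and angle between sleeve_b's own z axis and vertical below 0.12 rad and contact force between the fingers and sleeve_b below 0.1 N and horizontal distance between sleeve_a and tray below 0.05 m and height (world z) of sleeve_a below 0.01 m and horizontal distance between jar_puck and front below 0.012 m and velocity of joint turntable between -0.08 and 0.08 rad/s and contact force between the fingers and carousel above 1.5 N and horizontal distance between the grasp point and jar_puck below 0.025 m))); the arm keeps its last pose, push and grip.
It fails at once if the cone filter is pushed away (30 mm) (distance of filter from where it was at the start of the episode above 0.03 m).
It fails at once if the wrench is pushed away (30 mm) (distance of wrench from where it was at the start of the episode above 0.03 m).
It fails at once if the carton is pushed away (30 mm) (distance of carton from where it was at the start of the episode above 0.03 m).
It fails at once if the can is pushed away (30 mm) (distance of can from where it was at the start of the episode above 0.03 m).
It also fails if it takes over 54 s, if anything falls off the work surface, if the arm or the gripper's body presses on something with over 40 N, if the wrist force passes 120 N, or if a joint passes its speed limit or range.

## Working session

There is one attempt and no reset: what is moved stays moved. The work goes in short steps, Python scripts to look and compute and a tool call to move; the robot and the scene stay as the last step left them, time stands still between calls to the robot, and variables do not carry over. Pictures are saved under pics/ and viewed, and the job is handed in when it is done.

Besides the shell and the picture viewer there is one more tool, called after ">>>" in YAML: its name, and indented under it one key for each argument. arm_command: Moves the arm, as the interface text tells. Its arguments: {"type":"object","properties":{"rows":{"type":"array","items":{"type":"number"}},"newtons":{"type":"number"}},"required":["rows"]}

```bash
mkdir -p pics; python3 - <<'E'
from rig import monitor, vision, manip
import cv2, numpy as np
np.set_printoptions(precision=3,suppress=True)
o=monitor.get_obs(); print(o, manip.grasp_offset)
for n in ["side","top","wrist"]:
    m=vision.camera_model(n); print(n,m)
    im=vision.camera(n); cv2.imwrite(f"pics/{n}0.png",im[:,:,::-1])
E
```

```text
{'clock': 0.0, 'qpos': array([-1.422,  0.6  , -0.003,  1.6  ,  0.002,  0.943, -0.08 ]), 'qvel': array([-0.001, -0.001,  0.   ,  0.001,  0.001, -0.   , -0.001]), 'joint_efforts': array([ -0.001, -77.644,   1.564, -25.803,   0.012,   0.009,  -0.   ]), 'position': array([162.21 , 706.135, 230.399]), 'ee_rot': array([[ 0.224,  0.975, -0.   ],
       [ 0.975, -0.224, -0.002],
       [-0.002,  0.   , -1.   ]]), 'ft_force': array([-0.303,  0.083,  0.061]), 'torque': array([0.007, 0.008, 0.016]), 'width': 0.9992258682775289} 18.700000000000003
side {'mtx': array([[496.034,   0.   , 321.028],
       [  0.   , 496.034, 242.56 ],
       [  0.   ,   0.   ,   1.   ]]), 'k1': 0.03123521430335799, 'T': array([[ -0.848,  -0.36 ,   0.388, 179.39 ],
       [ -0.529,   0.549,  -0.647, 621.51 ],
       [  0.02 ,  -0.754,  -0.656, 759.323],
       [  0.   ,   0.   ,   0.   ,   1.   ]])}
top {'mtx': array([[590.801,   0.   , 318.019],
       [  0.   , 590.801, 225.405],
       [  0.   ,   0.   ,   1.   ]]), 'k1': 0.013654733665892614, 'T': array([[  -0.001,   -0.995,    0.097,  425.01 ],
       [  -1.   ,    0.001,    0.006,  -63.771],
       [  -0.006,   -0.097,   -0.995, 1608.452],
       [   0.   ,    0.   ,    0.   ,    1.   ]])}
wrist {'mtx': array([[408.775,   0.   , 318.663],
       [  0.   , 408.775, 247.971],
       [  0.   ,   0.   ,   1.   ]]), 'k1': -0.011865153945139413, 'T': array([[  0.224,   0.934,   0.278,  91.383],
       [  0.975,  -0.214,  -0.066, 723.401],
       [ -0.002,   0.285,  -0.958, 373.007],
       [  0.   ,   0.   ,   0.   ,   1.   ]])}
```

View pics/top0.png

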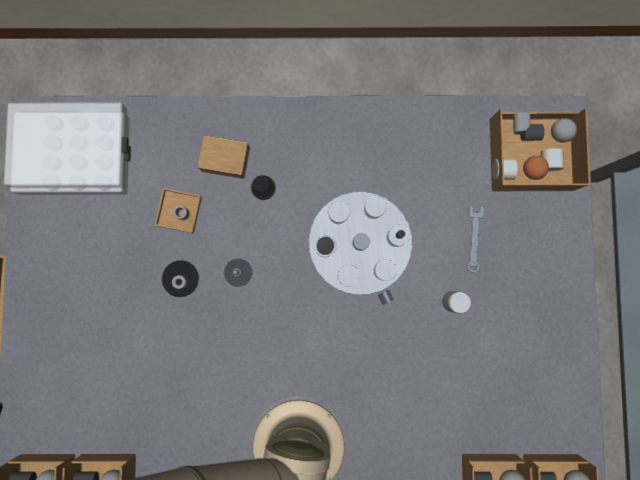

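View pics/side0.png

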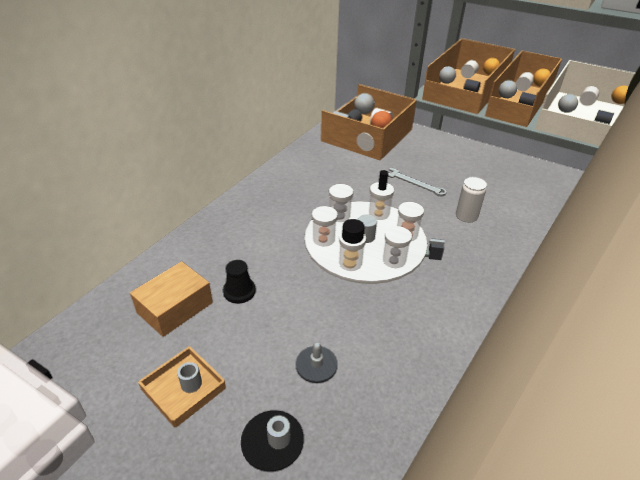

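View pics/wrist0.png

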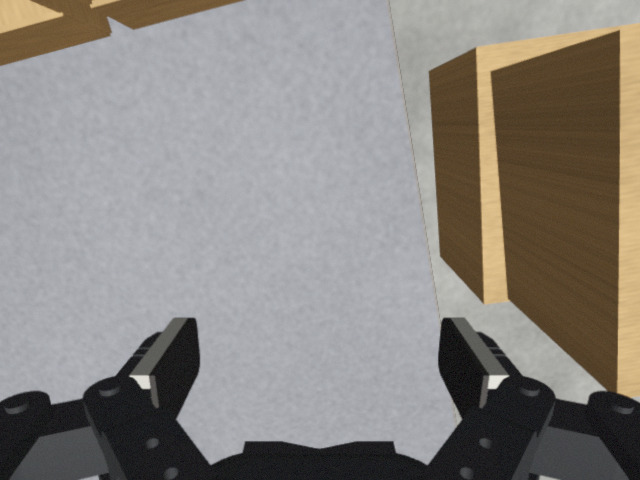

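The top view shows the mat at (180,279) with its sleeve at (179,282), the gauge at (238,272), and the tray sleeve at (181,212). The carousel hub is at (361,242), the broad knob at (325,245), the post at (399,235) and the pointer at (387,297). Next I turn these into positions.

```bash
cat > h.py <<'E'
from rig import monitor, vision, manip
import cv2, numpy as np
np.set_printoptions(precision=3,suppress=True)
def ray(m,u,v):
    K=m["mtx"]; p=np.array([(u-K[0,2])/K[0,0],(v-K[1,2])/K[1,1]]); q=p.copy()
    for _ in range(20): q=p/(1+m["k1"]*(q@q))
    return m["T"][:3,:3]@np.array([q[0],q[1],1.]), m["T"][:3,3]
def onz(m,u,v,z):
    d,c=ray(m,u,v); return c+d*(z-c[2])/d[2]
def proj(m,P):
    P=np.atleast_2d(np.asarray(P,float)); T=m["T"]; q=(P-T[:3,3])@T[:3,:3]; s=q[:,:2]/q[:,2:]
    s=s*(1+m["k1"]*(s**2).sum(1,keepdims=True)); K=m["mtx"]
    return s*[K[0,0],K[1,1]]+[K[0,2],K[1,2]]
def tri(obs):
    A=np.zeros((3,3));b=np.zeros(3)
    for m,u,v in obs:
        d,c=ray(m,u,v); d/=np.linalg.norm(d); M=np.eye(3)-np.outer(d,d); A+=M;b+=M@c
    return np.linalg.solve(A,b)
def totool(o,dw):  # world shift -> tool units
    return o["ee_rot"].T@np.asarray(dw,float)/25
def snap(n,name):
    m=vision.camera_model(n); im=vision.camera(n); cv2.imwrite(f"pics/{name}.png",im[:,:,::-1]); return m,im
E
python3 - <<'E'
from h import *
t=vision.camera_model("top")
for n,u,v,z in [("mat",180,279,4),("sleeve top",179,282,44),("plate",238,272,8),("tip",237,271,60),("traysl",181,212,44),("hub",361,242,84),("puck",325,245,138),("post",401,234,152),("pointer",387,297,44),("table",360.5,243,34),("filter",263,187,40),("carton",223,157,60),("can",458,302,100),("wrench",475,240,5)]:
    print(n,onz(t,u,v,z))
for n in ["side0","top0"]:
    im=cv2.imread(f"pics/{n}.png")
    r=im[230:310,140:280] if n=="top0" else im[320:480,200:360]
    cv2.imwrite(f"pics/{n}c.png",cv2.resize(r,None,fx=5,fy=5,interpolation=cv2.INTER_CUBIC)[:600,:800])
im=cv2.imread("pics/top0.png")[185:310,300:420]
cv2.imwrite("pics/top0d.png",cv2.resize(im,None,fx=4.8,fy=4.8,interpolation=cv2.INTER_CUBIC))
E
```

```text
mat [436.373 319.729   4.   ]
sleeve top [428.214 312.628  44.   ]
plate [454.978 162.406   8.   ]
tip [456.614 157.706  60.   ]
traysl [614.134 311.437  44.   ]
hub [ 530.532 -165.451   84.   ]
puck [519.409 -72.106 138.   ]
post [ 545.515 -259.833  152.   ]
pointer [ 388.475 -235.21    44.   ]
table [ 531.32  -167.431   34.   ]
filter [681.907  93.534  40.   ]
carton [759.625 198.797  60.   ]
can [ 377.227 -408.121  100.   ]
wrench [ 541.097 -479.841    5.   ]
```

View pics/top0c.png

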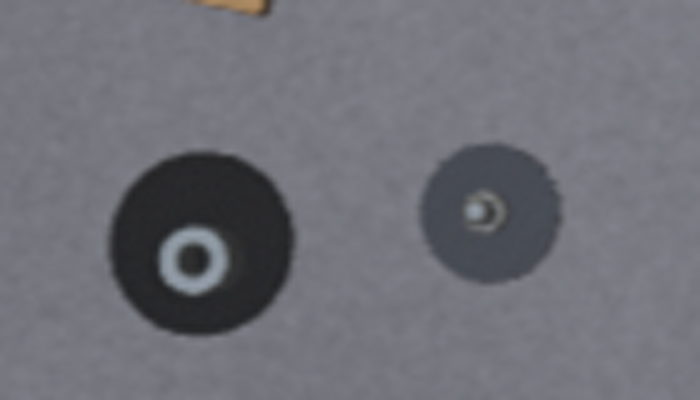

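View pics/top0d.png

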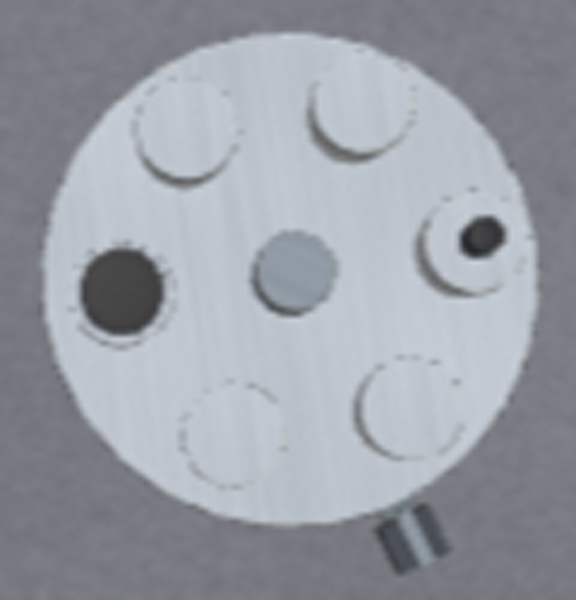

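View pics/side0c.png

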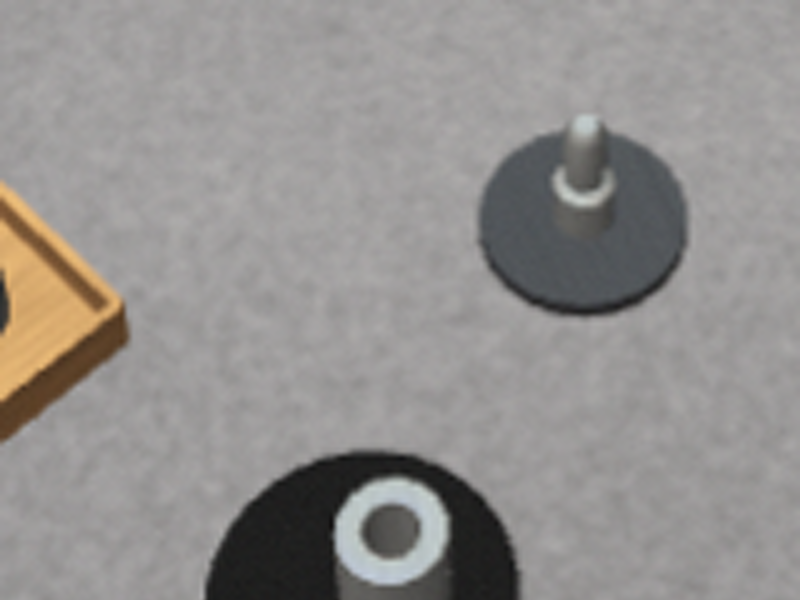

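```bash
cat >> h.py <<'E'
from scipy.spatial.transform import Rotation as Ro
def campose(o,m):
    T=np.eye(4);T[:3,:3]=o["ee_rot"];T[:3,3]=o["position"]; return np.linalg.inv(T)@m["T"]
def predict(o,m,pos,R,P):
    C=campose(o,m);T=np.eye(4);T[:3,:3]=R;T[:3,3]=pos; return proj(dict(m,T=T@C),P)
E
python3 - <<'E'
from h import *
o=monitor.get_obs();m=vision.camera_model("wrist")
print(campose(o,m))
R=o["ee_rot"]@Ro.from_rotvec([0,0,41],degrees=True).as_matrix()
print(R)
S=np.array([428.5,312.5,44]);G=np.array([456,160,30])
for back in (0,40,80):
  for z in (120,170,220):
    pos=np.array([S[0],S[1],z])-R[:,1]*back
    print(back,z,pos,predict(o,m,pos,R,[S,[455,162,8],[456,160,60]]).round(), totool(o,pos-o["position"]))
E
```

```text
[[   1.      -0.      -0.       0.712]
 [   0.       0.958    0.285  -72.896]
 [   0.      -0.285    0.958 -142.509]
 [   0.       0.       0.       1.   ]]
[[ 0.808  0.589 -0.   ]
 [ 0.589 -0.808 -0.001]
 [-0.001  0.001 -1.   ]]
0 120 [428.5 312.5 120. ] [[318. 261.]
 [228. 421.]
 [210. 481.]] [-12.962  13.904   4.442]
0 170 [428.5 312.5 170. ] [[318. 238.]
 [240. 381.]
 [227. 425.]] [-12.964  13.905   2.442]
0 220 [428.5 312.5 220. ] [[318. 221.]
 [250. 350.]
 [240. 384.]] [-12.966  13.905   0.442]
40 120 [404.952 344.834 119.965] [[318. 325.]
 [231. 464.]
 [215. 529.]] [-11.912  12.697   4.442]
40 170 [404.952 344.834 169.965] [[318. 292.]
 [243. 419.]
 [231. 468.]] [-11.914  12.697   2.442]
40 220 [404.952 344.834 219.965] [[318. 269.]
 [252. 385.]
 [242. 423.]] [-11.917  12.697   0.442]
80 120 [381.404 377.168 119.931] [[318. 384.]
 [235. 503.]
 [219. 573.]] [-10.862  11.489   4.442]
80 170 [381.404 377.168 169.931] [[318. 343.]
 [245. 456.]
 [234. 508.]] [-10.865  11.49    2.442]
80 220 [381.404 377.168 219.931] [[318. 313.]
 [254. 418.]
 [245. 459.]] [-10.867  11.49    0.442]
```

>>> arm_command:
  rows: [-1.3,1.4,0.25,0,0,4.1,100,-2.6,2.8,0.5,0,0,8.2,100,-3.9,4.2,0.75,0,0,12.3,100,-5.2,5.6,1,0,0,16.4,100,-6.5,7,1.25,0,0,20.5,100,-7.8,8.3,1.5,0,0,24.6,100,-9.1,9.7,1.75,0,0,28.7,100,-10.4,11.1,2,0,0,32.8,100,-11.7,12.5,2.2,0,0,36.9,100,-12.96,13.9,2.44,0,0,41,100]

```text
clock: 1.15
position: [429.2, 311.3, 170.2]
ee_rot: [[0.81, 0.586, 0.0], [0.586, -0.81, 0.0], [0.0, 0.0, -1.0]]
ft_force: [0.4, 1.3, 0.3]
width: 0.997
```

>>> arm_command:
  rows: [0,0,0,0,0,0,100,0,0,0,0,0,0,100,0,0,0,0,0,0,100,0,0,0,0,0,0,100,0,0,0,0,0,0,100,0,0,0,0,0,0,100,0,0,0,0,0,0,100,0,0,0,0,0,0,100,0,0,0,0,0,0,100,0,0,0,0,0,0,100]

```text
clock: 2.15
position: [428.5, 313.1, 170.3]
ee_rot: [[0.808, 0.589, 0.0], [0.589, -0.808, 0.0], [0.0, 0.0, -1.0]]
ft_force: [0.6, 0.2, -0.1]
width: 1.0
```

```bash
python3 - <<'E'
from h import *
o=monitor.get_obs();print(o["clock"],o["position"],o["ee_rot"],o["qpos"])
m,im=snap("wrist","w1")
S=np.array([428.5,312.5,44])
print(proj(m,[S,[455,162,8],[456,160,60]]))
E
```

```text
2.15 [428.459 313.056 170.299] [[ 0.808  0.589  0.   ]
 [ 0.589 -0.808  0.   ]
 [ 0.     0.    -1.   ]] [-0.858  0.457  0.167  2.11  -0.133  0.584  0.033]
[[317.836 239.029]
 [240.344 381.308]
 [227.193 425.574]]
```

View pics/w1.png

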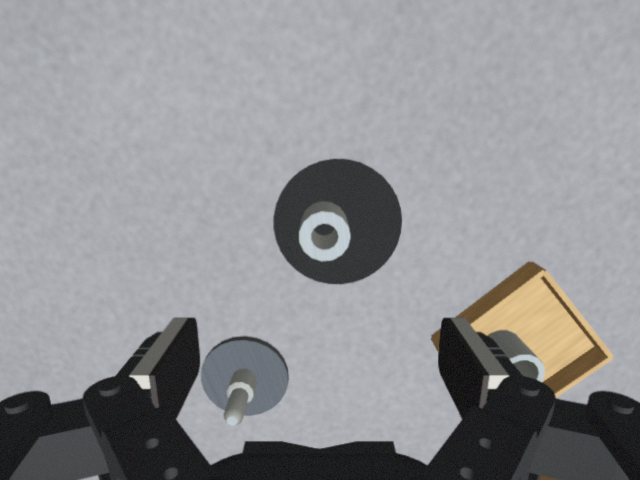

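Wrist view: the sleeve's top ring is centred at (325,236), the gauge plate at (245,376) and the pin tip at (233,421). The bore is about half the outside diameter, so it looks like 18 mm. I'll fit these accurately.

```bash
python3 - <<'E'
from h import *
o=monitor.get_obs();m=vision.camera_model("wrist")
im=cv2.imread("pics/w1.png");g=cv2.cvtColor(im,cv2.COLOR_BGR2GRAY)
# ring
r=(g[180:290,270:380]>165).astype(np.uint8)
c,_=cv2.findContours(r,cv2.RETR_CCOMP,cv2.CHAIN_APPROX_NONE)
# mask to mat interior
for k in c:
    if 200<cv2.contourArea(k)<6000:
        e=cv2.fitEllipse(k); u,v=e[0][0]+270,e[0][1]+180; print("ell",u,v,e[1],onz(m,u,v,44))
print("plate",onz(m,245,376,8),"tip",onz(m,233,421,60))
t=vision.camera_model("top")
print("top: sleeve",onz(t,178.6,282,44),"plate",onz(t,238,272.6,8))
cv2.imwrite("pics/w1c.png",cv2.resize(im[320:440,185:305],None,fx=5,fy=5,interpolation=cv2.INTER_CUBIC))
E
```

```text
ell 324.1769256591797 235.76983261108398 (47.97470474243164, 49.883262634277344) [430.648 316.881  44.   ]
ell 324.2038154602051 236.1657371520996 (27.34803581237793, 28.369009017944336) [430.827 316.667  44.   ]
ell -750.7781982421875 1330.77978515625 (487.0282287597656, 2957.714111328125) [ 652.416 2003.001   44.   ]
plate [455.369 168.801   8.   ] tip [457.298 165.991  60.   ]
top: sleeve [428.216 313.683  44.   ] plate [453.361 162.385   8.   ]
```

View pics/w1c.png

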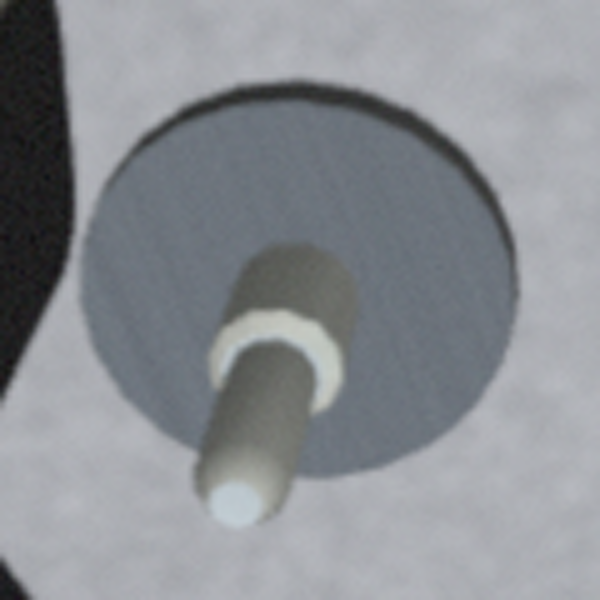

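>>> arm_command:
  rows: [0.12,-0.05,1.2,0,0,0,100,0.12,-0.05,2.6,0,0,0,100,0.12,-0.05,4,0,0,0,100,0.12,-0.05,5.2,0,0,0,100,0.12,-0.05,5.93,0,0,0,100,0.12,-0.05,5.93,0,0,0,100,0.12,-0.05,5.93,0,0,0,0,0.12,-0.05,5.93,0,0,0,0,0.12,-0.05,5.93,0,0,0,0,0.12,-0.05,5.93,0,0,0,0]
  newtons: 50

```text
clock: 3.2
position: [430.7, 316.3, 23.4]
ee_rot: [[0.808, 0.589, 0.002], [0.589, -0.808, 0.001], [0.002, -0.0, -1.0]]
ft_force: [-0.1, 0.3, 8.8]
width: 0.395
```

>>> arm_command:
  rows: [0,0,0,0,0,0,0,0,0,0,0,0,0,0,0,0,-0.3,0,0,0,0,0,0,-0.8,0,0,0,0,0,0,-1.6,0,0,0,0,0,0,-2.6,0,0,0,0,0,0,-3.6,0,0,0,0,0,0,-4,0,0,0,0,0,0,-4,0,0,0,0,0,0,-4,0,0,0,0]

```text
clock: 4.2
position: [429.9, 315.8, 121.8]
ee_rot: [[0.808, 0.589, -0.0], [0.589, -0.808, 0.0], [-0.0, -0.0, -1.0]]
ft_force: [-0.5, 1.0, -2.8]
width: 0.397
```

```bash
python3 - <<'E'
from h import *
o=monitor.get_obs();print(o["clock"],o["position"],o["ft_force"],o["width"],o["qpos"])
m,im=snap("wrist","w2")
p=o["position"]
print(proj(m,[p,p+[0,0,22]]))
E
```

```text
4.2 [429.854 315.764 121.809] [-0.517  0.974 -2.796] 0.39676632544672974 [-0.84   0.536  0.143  2.141 -0.16   0.475  0.056]
[[317.723 324.682]
 [317.518 355.308]]
```

View pics/w2.png

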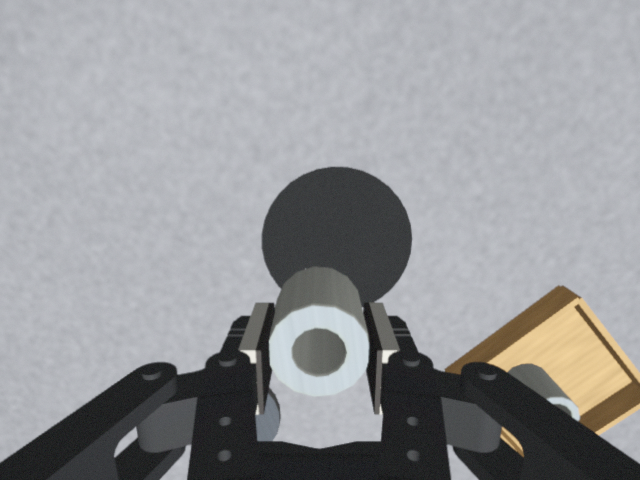

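>>> arm_command:
  rows: [-0.4,0.8,0,0,0,0,0,-0.9,1.8,0,0,0,0,0,-1.4,2.8,0,0,0,0,0,-1.9,3.8,0,0,0,0,0,-2.4,4.8,0,0,0,0,0,-2.75,5.47,0.5,0,0,0,0,-2.75,5.47,1.2,0,0,0,0,-2.75,5.47,1.2,0,0,0,0,-2.75,5.47,1.2,0,0,0,0,-2.75,5.47,1.2,0,0,0,0]

```text
clock: 5.25
position: [455.0, 165.3, 92.1]
ee_rot: [[0.808, 0.589, -0.0], [0.589, -0.808, -0.0], [-0.0, -0.0, -1.0]]
ft_force: [1.0, 0.2, -2.1]
width: 0.395
```

```bash
python3 - <<'E'
from h import *
o=monitor.get_obs();print(o["clock"],o["position"],o["ft_force"],o["width"],o["qpos"])
m,im=snap("wrist","w3")
_,s=snap("side","s3");_,t=snap("top","t3")
a=cv2.resize(s[300:420,250:410,::-1],None,fx=5,fy=5,interpolation=cv2.INTER_CUBIC);cv2.imwrite("pics/s3c.png",a)
a=cv2.resize(t[230:310,190:290,::-1],None,fx=7,fy=7,interpolation=cv2.INTER_CUBIC);cv2.imwrite("pics/t3c.png",a)
E
```

```text
5.25 [455.042 165.264  92.111] [ 0.969  0.215 -2.061] 0.3946874152471482 [-0.525  0.548  0.085  2.265 -0.136  0.333  0.305]
```

View pics/w3.png

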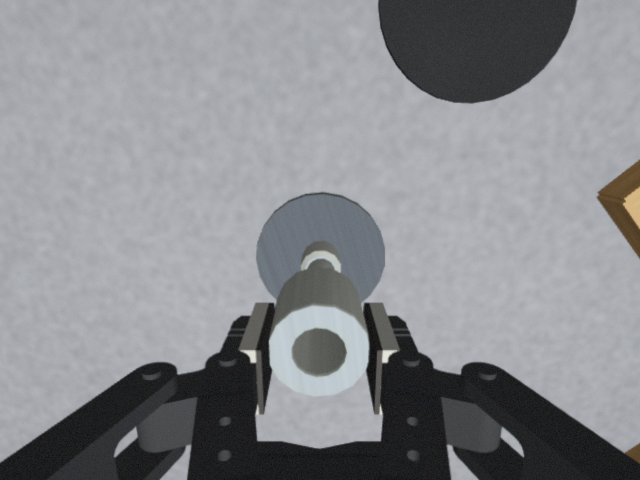

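View pics/s3c.png

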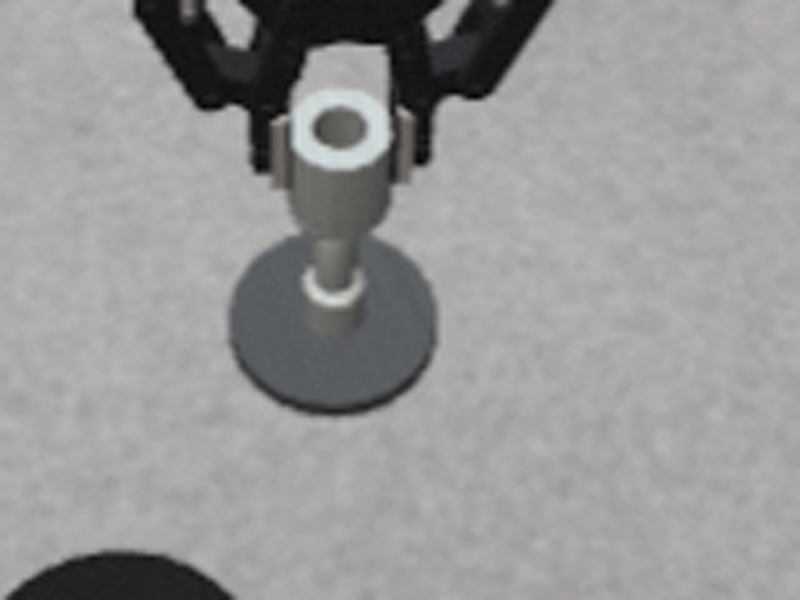

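View pics/t3c.png

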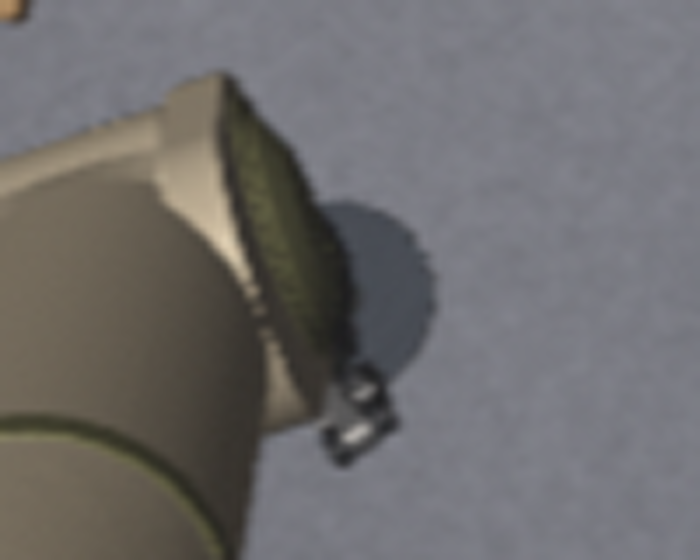

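```bash
python3 - <<'E'
from h import *
o=monitor.get_obs();m=vision.camera_model("wrist");s=vision.camera_model("side")
R=o["ee_rot"];p=o["position"]; zt=p[2]+21
im=cv2.cvtColor(cv2.imread("pics/w3.png"),cv2.COLOR_BGR2GRAY)
def ells(img,x0,y0,x1,y1,th,inv=False,amin=100):
    r=img[y0:y1,x0:x1]; r=((r<th) if inv else (r>th)).astype(np.uint8)
    out=[]
    for k in cv2.findContours(r,cv2.RETR_CCOMP,cv2.CHAIN_APPROX_NONE)[0]:
        if cv2.contourArea(k)>amin:
            e=cv2.fitEllipse(k); out.append((e[0][0]+x0,e[0][1]+y0,e[1]))
    return out
print(ells(im,268,305,370,397,170))
sg=cv2.cvtColor(cv2.imread("pics/s3.png"),cv2.COLOR_BGR2GRAY)
print("side",ells(sg,306,316,330,336,150,amin=30))
s0=cv2.cvtColor(cv2.imread("pics/side0.png"),cv2.COLOR_BGR2GRAY)
print("plate side",ells(s0,290,335,345,388,85,True,amin=300))
def loc(q): return R.T@(q-p)
print("wrist sleeve top tool",loc(onz(m,319,350.5,zt)))
print("wrist step ring tool",loc(onz(m,321,260.5,30)))
a=onz(s,318.2,325.6,zt); print("side sleeve top",a,loc(a))
for u,v,z in [(317.2,344.5,60),(316.7,356.8,30)]:
    b=onz(s,u,v,z);print("side pin",b,loc(b))
c=cv2.resize(cv2.imread("pics/w3.png")[185:400,245:395],None,fx=2.7,fy=2.7,interpolation=cv2.INTER_CUBIC);cv2.imwrite("pics/w3c.png",c)
E
```

```text
[(318.6741485595703, 355.84561920166016, (98.49205780029297, 107.99317169189453)), (318.61420822143555, 351.8323516845703, (49.87257385253906, 56.062416076660156))]
side [(317.49818325042725, 323.9902458190918, (18.42041015625, 20.496105194091797)), (317.36962604522705, 325.12585735321045, (9.66539192199707, 11.586930274963379))]
plate side [(317.3174571990967, 366.6556816101074, (28.197885513305664, 35.45029067993164))]
wrist sleeve top tool [  0.496  -1.225 -21.   ]
wrist step ring tool [ 1.55  -5.343 62.464]
side sleeve top [453.511 165.584 113.463] [ -1.228  -1.208 -21.001]
side pin [455.384 164.186  60.   ] [-0.583  1.019 32.463]
side pin [453.691 167.655  30.   ] [ 0.069 -2.785 62.463]
```

View pics/w3c.png

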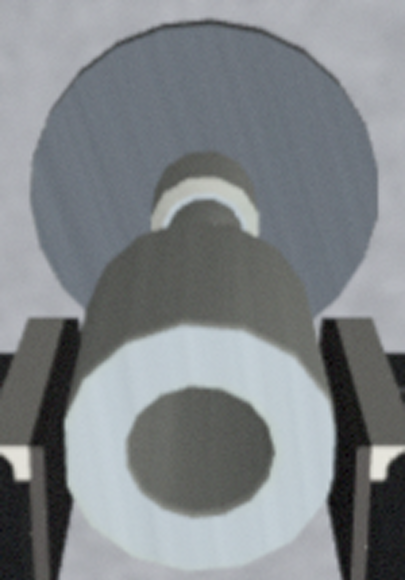

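```bash
python3 - <<'E'
from h import *
o=monitor.get_obs();m=vision.camera_model("wrist");s=vision.camera_model("side")
R=o["ee_rot"];p=o["position"]
def loc(q): return (R.T@(q-p)).round(2)
print(loc(onz(m,321.3,269,30)), "plate w", loc(onz(m,245+205/2.7,185+183/2.7,8)))
print("side plate",loc(onz(s,316.6,363.6,8)),"sleeve",loc(onz(s,317.9,325.4,113)),"tip",loc(onz(s,317.2,344.4,60)),"step",loc(onz(s,316.7,357.4,30)))
# predicted plate outline for pin hypothesis offsets, to compare
for name,mm in(("w",m),("s",s)):
  for dy in(-2,0,2):
    P=p+R@np.array([1,dy,0]);print(name,dy,[ (proj(mm,[P[0]+0,P[1],z])[0]).round(1) for z in(8,30,60)])
g=cv2.imread("pics/s3.png")
E
```

```text
[ 1.72 -0.58 62.46] plate w [ 1.61 -2.77 84.46]
side plate [-0.18 -1.5  84.46] sleeve [ -0.79  -0.38 -20.54] tip [-0.6   1.23 32.46] step [ 0.15 -4.05 62.46]
w -2 [array([319.8, 254. ]), array([319.9, 266.5]), array([320. , 287.9])]
w 0 [array([319.8, 257.3]), array([319.9, 270. ]), array([320., 292.])]
w 2 [array([319.7, 260.6]), array([319.9, 273.6]), array([320., 296.])]
s -2 [array([316. , 363.9]), array([316.2, 356.5]), array([316.4, 346. ])]
s 0 [array([315.9, 362.9]), array([316.1, 355.5]), array([316.3, 345. ])]
s 2 [array([315.9, 362. ]), array([316. , 354.6]), array([316.3, 344.1])]
```

>>> arm_command:
  rows: [0.04,-0.02,0.1,0,0,0,0,0.04,-0.02,0.2,0,0,0,0,0.04,-0.02,0.3,0,0,0,0,0.04,-0.02,0.4,0,0,0,0,0.04,-0.02,0.5,0,0,0,0,0.04,-0.02,0.6,0,0,0,0,0.04,-0.02,0.7,0,0,0,0,0.04,-0.02,0.8,0,0,0,0,0.04,-0.02,0.88,0,0,0,0,0.04,-0.02,0.88,0,0,0,0]

```text
clock: 6.4
position: [455.5, 165.7, 69.8]
ee_rot: [[0.808, 0.589, -0.0], [0.589, -0.808, -0.0], [-0.0, -0.0, -1.0]]
ft_force: [-0.6, -0.6, -2.1]
width: 0.392
```

>>> arm_command:
  rows: [0,0,0.1,0,0,0,0,0,0,0.2,0,0,0,0,0,0,0.3,0,0,0,0,0,0,0.4,0,0,0,0,0,0,0.5,0,0,0,0,0,0,0.6,0,0,0,0,0,0,0.66,0,0,0,0,0,0,0.72,0,0,0,0,0,0,0.76,0,0,0,0,0,0,0.76,0,0,0,0]

```text
clock: 7.4
position: [455.6, 165.7, 50.9]
ee_rot: [[0.808, 0.589, -0.0], [0.589, -0.808, -0.0], [-0.0, 0.0, -1.0]]
ft_force: [0.2, -0.5, -3.1]
width: 0.394
```

```bash
python3 - <<'E'
from h import *
o=monitor.get_obs();print(o["clock"],o["position"],o["ft_force"],o["width"])
m,im=snap("wrist","w4")
_,s=snap("side","s4")
a=cv2.resize(s[300:420,250:410,::-1],None,fx=5,fy=5,interpolation=cv2.INTER_CUBIC);cv2.imwrite("pics/s4c.png",a)
E
```

```text
7.4 [455.579 165.74   50.932] [ 0.156 -0.543 -3.141] 0.3940372817796974
```

View pics/w4.png

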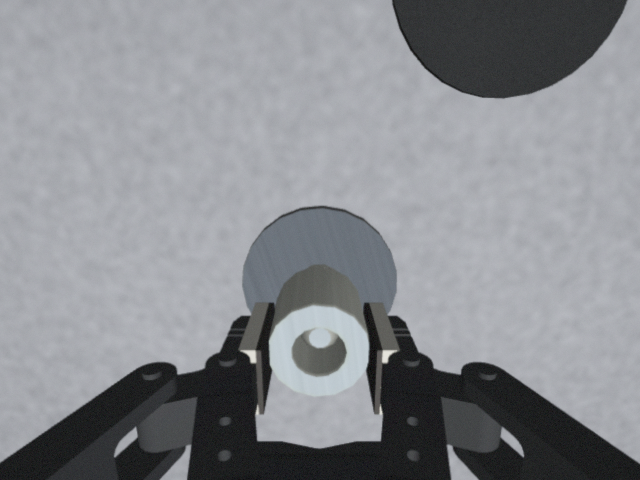

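View pics/s4c.png

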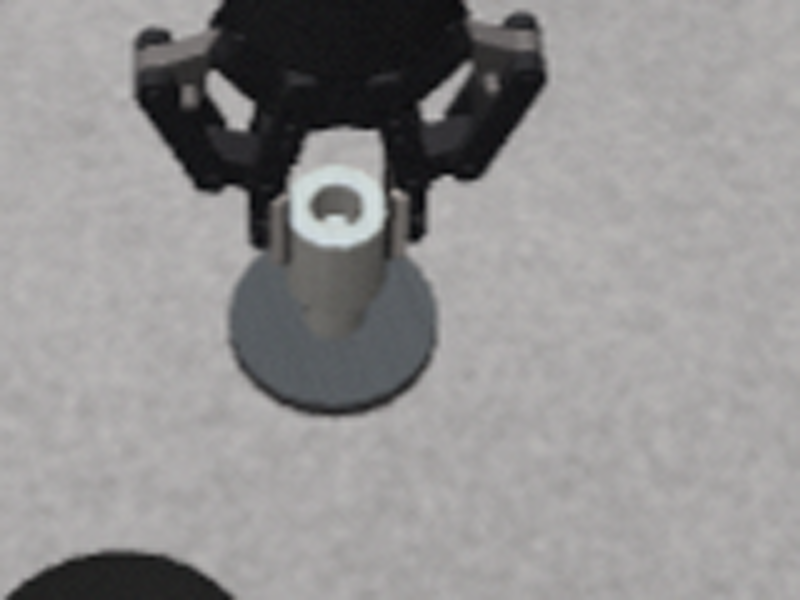

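The pin tip shows inside the bore at (319,337). I'll lower the last bit gently while watching the force.

>>> arm_command:
  rows: [0,0,0.03,0,0,0,0,0,0,0.06,0,0,0,0,0,0,0.08,0,0,0,0,0,0,0.1,0,0,0,0,0,0,0.11,0,0,0,0,0,0,0.12,0,0,0,0,0,0,0.12,0,0,0,0,0,0,0.12,0,0,0,0,0,0,0.12,0,0,0,0,0,0,0.12,0,0,0,0]

```text
clock: 8.5
position: [455.9, 165.8, 48.3]
ee_rot: [[0.808, 0.589, 0.001], [0.589, -0.808, 0.0], [0.001, 0.0, -1.0]]
ft_force: [0.5, -0.4, 6.6]
width: 0.398
```

Contact came at the step height (about +9 N). Now I let go and lift clear.

>>> arm_command:
  rows: [0,0,0,0,0,0,60,0,0,0,0,0,0,80,0,0,0,0,0,0,100,0,0,0,0,0,0,100,0,0,-0.3,0,0,0,100,0,0,-1,0,0,0,100,0,0,-2,0,0,0,100,0,0,-3.2,0,0,0,100,0,0,-4.6,0,0,0,100,0,0,-5,0,0,0,100]

```text
clock: 9.5
position: [456.6, 166.0, 176.4]
ee_rot: [[0.809, 0.588, 0.004], [0.588, -0.809, 0.002], [0.004, 0.001, -1.0]]
ft_force: [1.1, -0.4, 0.3]
width: 1.0
```

```bash
python3 - <<'E'
from h import *
o=monitor.get_obs();print(o["clock"],o["position"],o["ft_force"],o["width"],o["qpos"])
m,im=snap("wrist","w5")
_,s=snap("side","s5")
a=cv2.resize(s[300:420,250:410,::-1],None,fx=5,fy=5,interpolation=cv2.INTER_CUBIC);cv2.imwrite("pics/s5c.png",a)
E
```

```text
9.5 [456.592 166.039 176.401] [ 1.053 -0.419  0.321] 1.0004262442686551 [-0.569  0.4    0.139  2.201 -0.105  0.542  0.278]
```

View pics/w5.png

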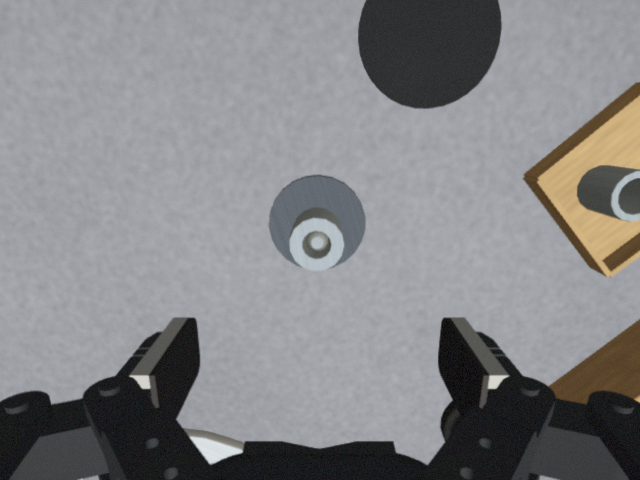

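View pics/s5c.png

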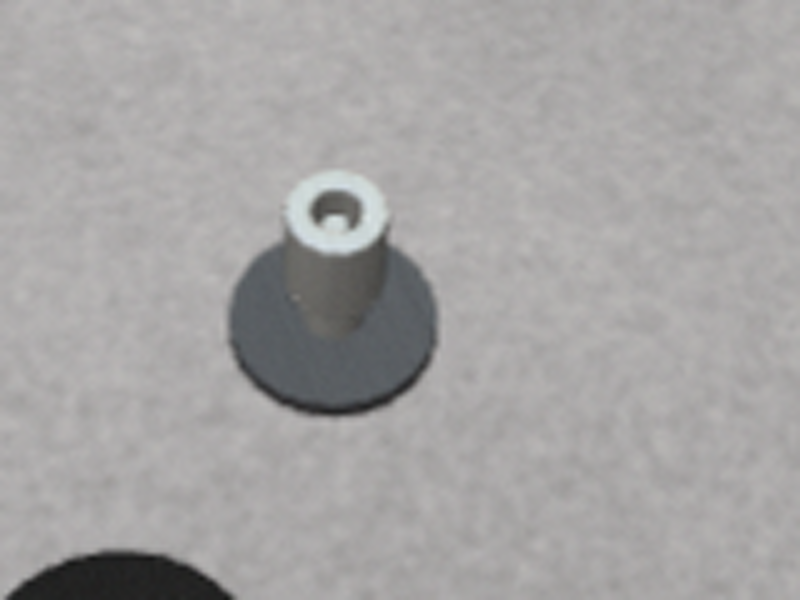

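The sleeve stands on the step, upright and released. The top ring is at (336,213) in the crop and well above the plate, while the tray sleeve shows the wider bore. So it's the broad-knob jar. I move above it to look.

>>> arm_command:
  rows: [-0.3,0.8,-1,0,0,8.5,100,-0.6,1.6,-1.76,0,0,17,100,-0.95,2.6,-1.76,0,0,25.5,100,-1.3,3.6,-1.76,0,0,34,100,-1.7,4.6,-1.76,0,0,42.5,100,-2.1,5.6,-1.76,0,0,51,100,-2.5,6.6,-1.76,0,0,59.5,100,-2.9,7.6,-1.76,0,0,68,100,-3.2,8.5,-1.76,0,0,76.5,100,-3.46,9.1,-1.76,0,0,85,100]

```text
clock: 10.6
position: [519.4, -70.8, 215.8]
ee_rot: [[0.651, -0.759, -0.002], [-0.759, -0.651, -0.001], [-0.0, 0.002, -1.0]]
ft_force: [-0.1, 1.0, -0.6]
width: 0.999
```

>>> arm_command:
  rows: [0,0,0,0,0,0,100,0,0,0,0,0,0,100,0,0,0,0,0,0,100,0,0,0,0,0,0,100,0,0,0,0,0,0,100,0,0,0,0,0,0,100,0,0,0,0,0,0,100,0,0,0,0,0,0,100,0,0,0,0,0,0,100,0,0,0,0,0,0,100]

```text
clock: 11.6
position: [519.6, -69.0, 217.1]
ee_rot: [[0.657, -0.754, 0.0], [-0.754, -0.657, 0.0], [0.0, -0.0, -1.0]]
ft_force: [1.7, 0.1, -0.1]
width: 0.997
```

```bash
python3 - <<'E'
from h import *
o=monitor.get_obs();print(o["clock"],o["position"],o["ee_rot"],o["ft_force"],o["width"],o["qpos"])
m,im=snap("wrist","w6")
print(proj(m,[[521,-69,138]]))
E
```

```text
11.6 [519.601 -69.032 217.062] [[ 0.657 -0.754  0.   ]
 [-0.754 -0.657  0.   ]
 [ 0.    -0.    -1.   ]] [ 1.658  0.131 -0.076] 0.9973814206905687 [-0.399  0.43   0.593  2.097 -0.363  0.715 -0.425]
[[321.275 258.004]]
```

View pics/w6.png

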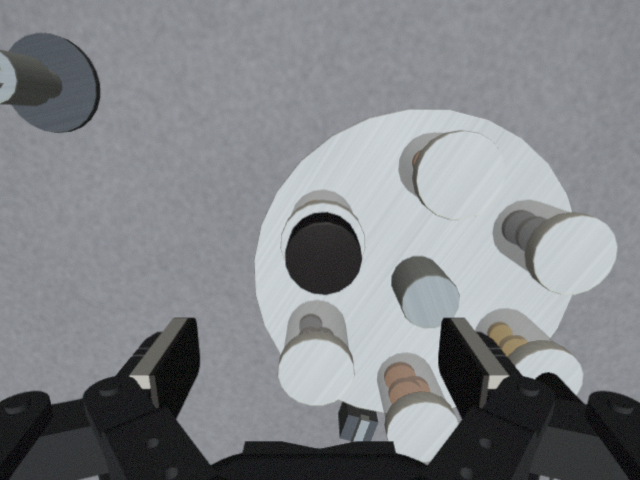

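```bash
python3 - <<'E'
from h import *
m=vision.camera_model("wrist")
im=cv2.imread("pics/w6.png");
cv2.imwrite("pics/w6c.png",cv2.resize(im[240:460,260:480],None,fx=2.7,fy=2.7,interpolation=cv2.INTER_CUBIC))
k=onz(m,323.5,258,138);h=onz(m,430,299,84);print("knob",k,"hub",h,np.linalg.norm((k-h)[:2]))
# turntable rim fit from visible points using z=34
pts=[(428,109),(330,145),(275,205),(255,270),(262,325),(515,150),(560,195),(573,230),(490,128)]
P=np.array([onz(m,*q,34)[:2] for q in pts]);
A=np.c_[2*P,np.ones(len(P))];x=np.linalg.lstsq(A,(P**2).sum(1),rcond=None)[0];print("rim centre",x[:2],np.sqrt(x[2]+x[:2]@x[:2]))
for u,v in[(350,402),(358,440),(366,417),(360,430)]:print(onz(m,u,v,44))
E
```

```text
knob [521.834 -69.959 138.   ] hub [ 536.406 -161.596   84.   ] 92.78826755478866
rim centre [ 531.125 -165.472] 135.67520051448528
[ 411.596 -200.005   44.   ]
[ 385.305 -234.14    44.   ]
[ 409.198 -222.146   44.   ]
[ 394.908 -227.823   44.   ]
```

View pics/w6c.png

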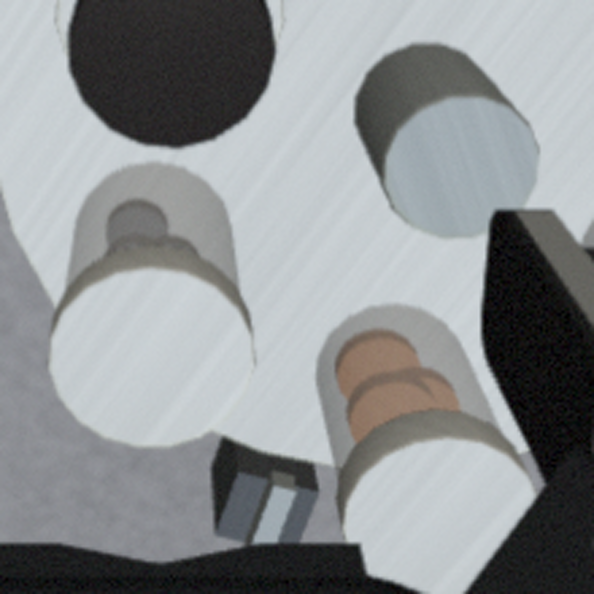

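The knob's top is at about (323,258), the hub top at (431,302) and the pointer at (360,430). Knob ≈ (521.7,-69.7), axis ≈ (533.5,-163), pointer bearing ≈ 206°. Descending to grip the knob.

>>> arm_command:
  rows: [0.06,-0.04,1,0,0,0,100,0.06,-0.04,2.2,0,0,0,100,0.06,-0.04,3.2,0,0,0,100,0.06,-0.04,3.8,0,0,0,100,0.06,-0.04,4.2,0,0,0,100,0.06,-0.04,4.2,0,0,0,100,0.06,-0.04,4.2,0,0,0,0,0.06,-0.04,4.2,0,0,0,0,0.06,-0.04,4.2,0,0,0,0,0.06,-0.04,4.2,0,0,0,0]
  newtons: 40

```text
clock: 12.65
position: [522.4, -69.9, 113.1]
ee_rot: [[0.657, -0.754, 0.003], [-0.754, -0.657, -0.0], [0.002, -0.002, -1.0]]
ft_force: [0.3, -1.4, 4.6]
width: 0.516
```

```bash
python3 - <<'E'
from h import *
o=monitor.get_obs();print(o["clock"],o["position"],o["ft_force"],o["width"],o["qpos"])
m,im=snap("wrist","w7")
E
```

```text
12.65 [522.357 -69.946 113.137] [ 0.288 -1.403  4.585] 0.515736158608588 [-0.272  0.58   0.435  2.175 -0.519  0.484 -0.288]
```

View pics/w7.png

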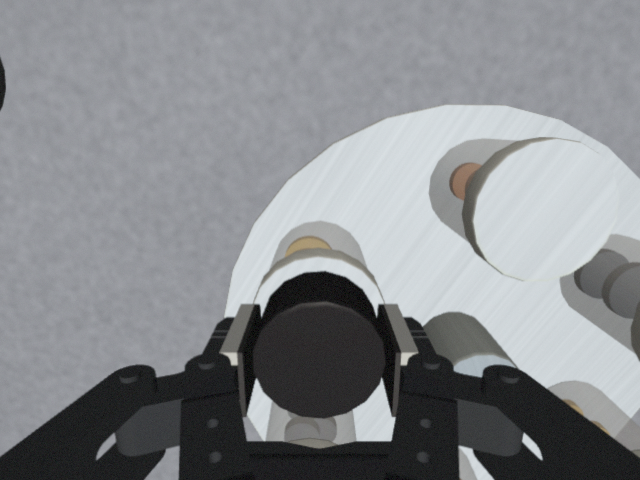

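Gripped at the middle of the knob, top at (319,358). Working out the arc rows.

```bash
cat > arc.py <<'E'
from h import *
import sys
ax=np.array([float(sys.argv[1]),float(sys.argv[2])]);ang=float(sys.argv[3]);n=int(sys.argv[4])
o=monitor.get_obs();p=o["position"];R=o["ee_rot"]
print(o["clock"],p,o["ft_force"],o["qpos"]); d=p[:2]-ax; b=np.degrees(np.arctan2(d[1],d[0]))%360; print("bearing",b,"r",np.hypot(*d))
r=[]
for i in range(1,11):
    a=np.radians(ang*min(i,n)/n);c,s=np.cos(a),np.sin(a)
    q=ax+np.array([c*d[0]-s*d[1],s*d[0]+c*d[1]])
    t=R.T@np.array([*(q-p[:2]),0])/25
    r+= [round(t[0],2),round(t[1],2),0,0,0,round(-ang*min(i,n)/n,1),0]
print(r)
E
python3 arc.py 533.5 -163 36 10
```

```text
12.7 [522.365 -69.923 113.153] [-0.676 -1.512  5.284] [-0.272  0.58   0.435  2.175 -0.519  0.484 -0.288]
bearing 96.82173290583266 r 93.74107473042807
[np.float64(-0.13), np.float64(0.2), 0, 0, 0, -3.6, 0, np.float64(-0.24), np.float64(0.41), 0, 0, 0, -7.2, 0, np.float64(-0.34), np.float64(0.62), 0, 0, 0, -10.8, 0, np.float64(-0.43), np.float64(0.84), 0, 0, 0, -14.4, 0, np.float64(-0.5), np.float64(1.06), 0, 0, 0, -18.0, 0, np.float64(-0.56), np.float64(1.29), 0, 0, 0, -21.6, 0, np.float64(-0.6), np.float64(1.52), 0, 0, 0, -25.2, 0, np.float64(-0.63), np.float64(1.75), 0, 0, 0, -28.8, 0, np.float64(-0.65), np.float64(1.99), 0, 0, 0, -32.4, 0, np.float64(-0.65), np.float64(2.22), 0, 0, 0, -36.0, 0]
```

>>> arm_command:
  rows: [-0.13,0.2,0,0,0,-3.6,0,-0.24,0.41,0,0,0,-7.2,0,-0.34,0.62,0,0,0,-10.8,0,-0.43,0.84,0,0,0,-14.4,0,-0.5,1.06,0,0,0,-18,0,-0.56,1.29,0,0,0,-21.6,0,-0.6,1.52,0,0,0,-25.2,0,-0.63,1.75,0,0,0,-28.8,0,-0.65,1.99,0,0,0,-32.4,0,-0.65,2.22,0,0,0,-36,0]

```text
clock: 13.7
position: [469.1, -95.2, 113.1]
ee_rot: [[0.975, -0.224, 0.002], [-0.224, -0.975, -0.001], [0.003, 0.001, -1.0]]
ft_force: [-1.5, -5.5, 6.8]
width: 0.511
```

```bash
python3 arc.py 533.5 -163 36 10
```

```text
13.7 [469.126 -95.18  113.075] [-1.536 -5.504  6.809] [-0.085  0.514  0.234  2.272 -0.31   0.381  0.182]
bearing 133.50687397733398 r 93.50696954155814
[np.float64(-0.12), np.float64(0.2), 0, 0, 0, -3.6, 0, np.float64(-0.23), np.float64(0.41), 0, 0, 0, -7.2, 0, np.float64(-0.33), np.float64(0.62), 0, 0, 0, -10.8, 0, np.float64(-0.42), np.float64(0.84), 0, 0, 0, -14.4, 0, np.float64(-0.49), np.float64(1.06), 0, 0, 0, -18.0, 0, np.float64(-0.54), np.float64(1.29), 0, 0, 0, -21.6, 0, np.float64(-0.58), np.float64(1.52), 0, 0, 0, -25.2, 0, np.float64(-0.61), np.float64(1.76), 0, 0, 0, -28.8, 0, np.float64(-0.62), np.float64(1.99), 0, 0, 0, -32.4, 0, np.float64(-0.62), np.float64(2.23), 0, 0, 0, -36.0, 0]
```

Low forces, so I continue.

>>> arm_command:
  rows: [-0.12,0.2,0,0,0,-3.6,0,-0.23,0.41,0,0,0,-7.2,0,-0.33,0.62,0,0,0,-10.8,0,-0.42,0.84,0,0,0,-14.4,0,-0.49,1.06,0,0,0,-18,0,-0.54,1.29,0,0,0,-21.6,0,-0.58,1.52,0,0,0,-25.2,0,-0.61,1.76,0,0,0,-28.8,0,-0.62,1.99,0,0,0,-32.4,0,-0.62,2.23,0,0,0,-36,0]

```text
clock: 14.7
position: [440.7, -146.7, 113.1]
ee_rot: [[0.921, 0.39, 0.001], [0.39, -0.921, -0.002], [0.0, 0.002, -1.0]]
ft_force: [-4.1, -6.7, 8.2]
width: 0.515
```

```bash
python3 arc.py 533.5 -163 36 10
```

```text
14.7 [ 440.708 -146.683  113.083] [-4.131 -6.675  8.246] [ 0.162  0.493  0.049  2.294 -0.063  0.355  0.665]
bearing 170.02708904589673 r 94.21606963839857
[np.float64(-0.12), np.float64(0.2), 0, 0, 0, -3.6, 0, np.float64(-0.23), np.float64(0.41), 0, 0, 0, -7.2, 0, np.float64(-0.33), np.float64(0.63), 0, 0, 0, -10.8, 0, np.float64(-0.41), np.float64(0.85), 0, 0, 0, -14.4, 0, np.float64(-0.48), np.float64(1.08), 0, 0, 0, -18.0, 0, np.float64(-0.53), np.float64(1.31), 0, 0, 0, -21.6, 0, np.float64(-0.57), np.float64(1.54), 0, 0, 0, -25.2, 0, np.float64(-0.6), np.float64(1.78), 0, 0, 0, -28.8, 0, np.float64(-0.61), np.float64(2.01), 0, 0, 0, -32.4, 0, np.float64(-0.6), np.float64(2.25), 0, 0, 0, -36.0, 0]
```

>>> arm_command:
  rows: [-0.12,0.2,0,0,0,-3.6,0,-0.23,0.41,0,0,0,-7.2,0,-0.33,0.63,0,0,0,-10.8,0,-0.41,0.85,0,0,0,-14.4,0,-0.48,1.08,0,0,0,-18,0,-0.53,1.31,0,0,0,-21.6,0,-0.57,1.54,0,0,0,-25.2,0,-0.6,1.78,0,0,0,-28.8,0,-0.61,2.01,0,0,0,-32.4,0,-0.6,2.25,0,0,0,-36,0]

```text
clock: 15.7
position: [447.9, -205.5, 113.1]
ee_rot: [[0.517, 0.856, -0.001], [0.856, -0.517, -0.003], [-0.003, 0.001, -1.0]]
ft_force: [-6.4, -10.8, 9.1]
width: 0.514
```

```bash
python3 arc.py 533.5 -163 2 3|head -2; python3 - <<'E'
from h import *
for n in("wrist","side","top"):
    m,im=snap(n,n+"8")
    if n=="side": cv2.imwrite("pics/side8c.png",cv2.resize(im[150:300,280:480,::-1],None,fx=4,fy=4,interpolation=cv2.INTER_CUBIC))
    if n=="top": cv2.imwrite("pics/top8c.png",cv2.resize(im[180:320,290:430,::-1],None,fx=4.2,fy=4.2,interpolation=cv2.INTER_CUBIC))
E
```

```text
15.7 [ 447.924 -205.494  113.1  ] [ -6.419 -10.769   9.069] [ 0.409  0.515 -0.135  2.223  0.174  0.413  1.16 ]
bearing 206.40749145106813 r 95.54531443871271
```

View pics/wrist8.png

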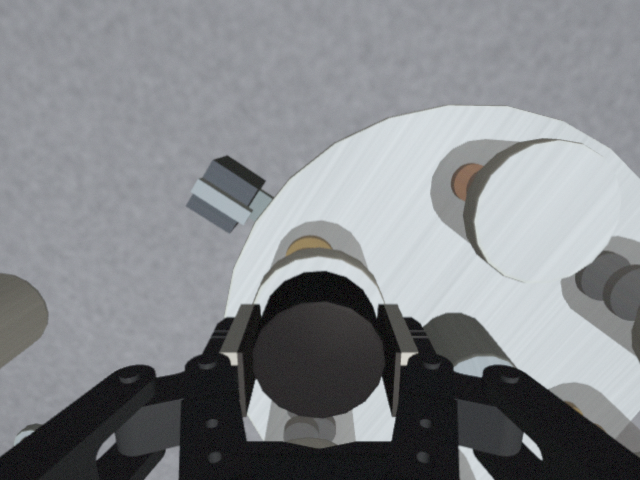

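View pics/side8c.png

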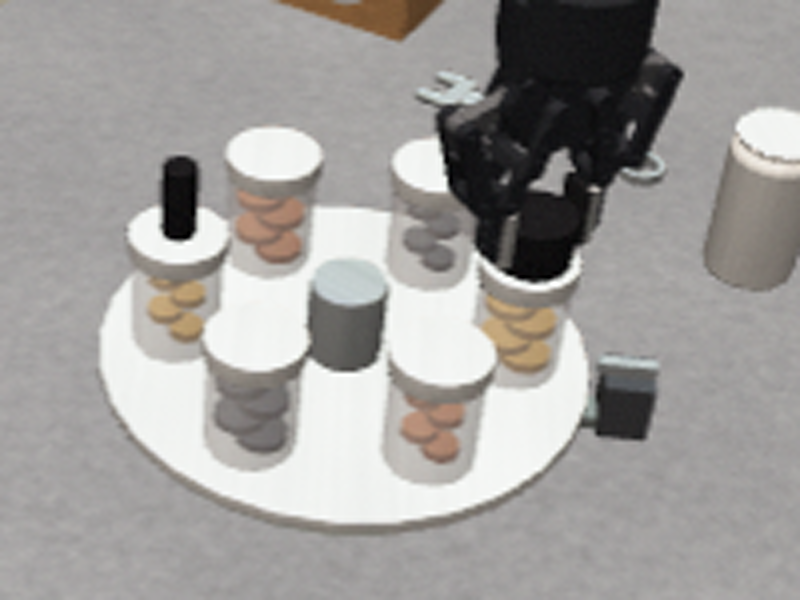

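View pics/top8c.png

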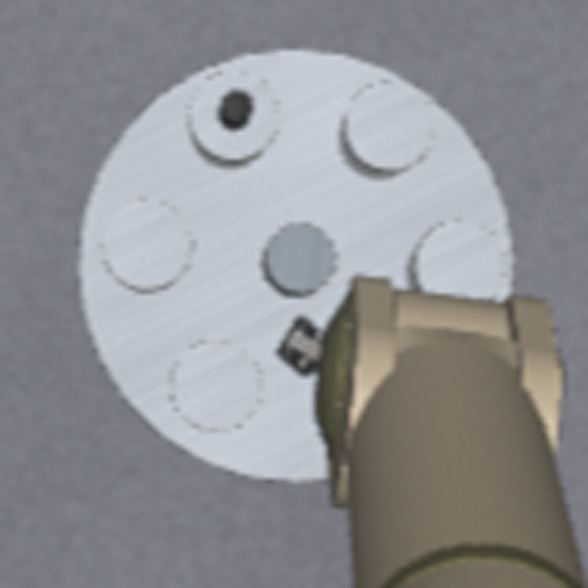

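```bash
python3 - <<'E'
from h import *
im=cv2.imread("pics/wrist8.png")
cv2.imwrite("pics/w8c.png",cv2.resize(im[130:250,170:300],None,fx=5,fy=5,interpolation=cv2.INTER_CUBIC))
im=cv2.imread("pics/top0.png")
cv2.imwrite("pics/t0p.png",cv2.resize(im[280:310,370:405],None,fx=16,fy=16,interpolation=cv2.INTER_CUBIC))
E
```

```text
(no output)
```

View pics/w8c.png

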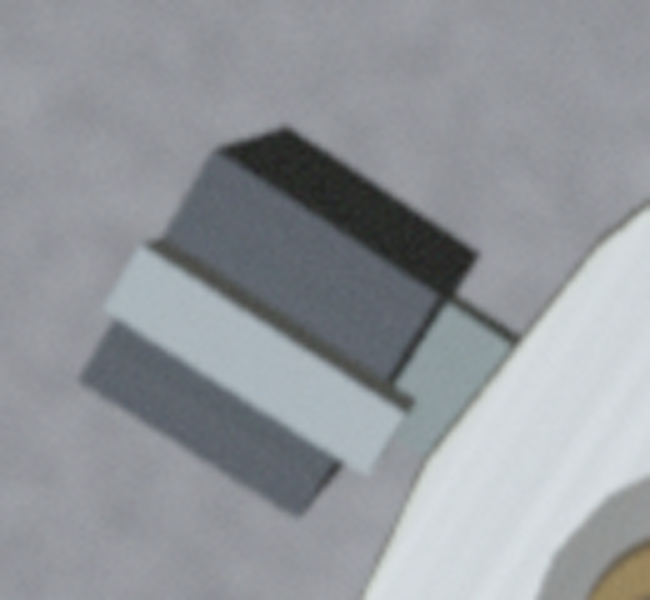

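View pics/t0p.png

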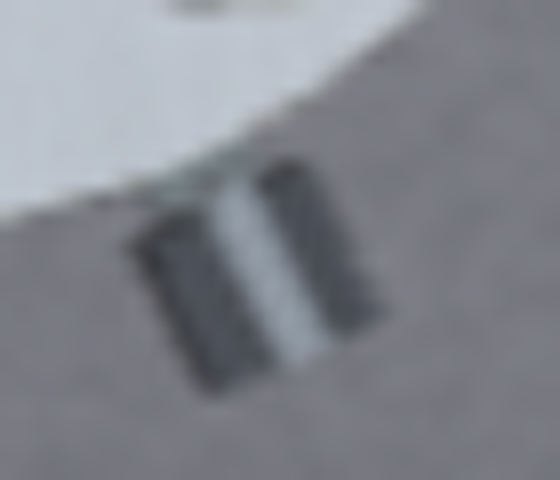

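```bash
python3 - <<'E'
from h import *
m=vision.camera_model("wrist");t=vision.camera_model("top");s=vision.camera_model("side")
# circle fit of gripped path
Q=np.array([[522.4,-69.9],[469.1,-95.2],[440.7,-146.7],[447.9,-205.5]])
from scipy.optimize import least_squares
f=least_squares(lambda a:np.hypot(*(Q-a).T)-95,[533,-163]);print("axis from path",f.x,f.fun)
def bear(a,b): d=b-a; return np.degrees(np.arctan2(d[1],d[0]))%360
for nm,c,i,o_ in(("wrist",m,(248,217.5),(195.5,185.4)),("top",t,(384.7,291.2),(389.1,302.2))):
    I=onz(c,*i,44)[:2];O=onz(c,*o_,44)[:2];print(nm,I,O,"dir",bear(I,O))
    for A in([533.5,-163],f.x,[531,-166.5]):
        A=np.array(A); print("  axis",A,"bearing",bear(A,(I+O)/2),"r",np.hypot(*(I-A)),np.hypot(*(O-A)))
# top: hub & table centre, rim ellipse
im=cv2.cvtColor(cv2.imread("pics/top0.png"),cv2.COLOR_BGR2GRAY)
r=(im[185:305,300:420]>150).astype(np.uint8)
k=max(cv2.findContours(r,0,cv2.CHAIN_APPROX_NONE)[0],key=cv2.contourArea);k=cv2.convexHull(k)
e=cv2.fitEllipse(k);print(e,onz(t,e[0][0]+300,e[0][1]+185,34))
# post now & puck initially in top
print("post now top", onz(t,290+236/4.2,180+107/4.2,152))
# lids in initial
E
```

```text
axis from path [ 533.868 -164.47 ] [ 0.263 -0.167 -0.152  0.257]
wrist [ 405.722 -223.23 ] [ 377.529 -236.997] dir 206.02692124008445
  axis [ 533.5 -163. ] bearing 205.31641268131054 r 141.2620834141217 172.63349119140935
  axis [ 533.868 -164.47 ] bearing 204.77270185304658 r 140.97586654350525 172.3421182114823
  axis [ 531.  -166.5] bearing 204.5329679511368 r 137.52444679303503 168.88751370987043
top [ 403.615 -229.358] [ 374.929 -240.545] dir 201.30514892509683
  axis [ 533.5 -163. ] bearing 206.51331082813738 r 145.8546353742093 176.51638856021694
  axis [ 533.868 -164.47 ] bearing 205.98611698486633 r 145.52086914102935 176.20725950385065
  axis [ 531.  -166.5] bearing 205.77944424959247 r 142.04978990630133 172.74508652871117
((59.9822883605957, 57.65179443359375), (102.43509674072266, 103.43641662597656), 108.2859115600586) [ 532.253 -166.057   34.   ]
post now top [ 616.785 -124.859  152.   ]
```

The pointer bearing (about 205.5°) and the knob bearing (about 205.5°, or 206° from the opposite post) agree within about 1 mm. I hold for a second, recheck and hand in.

>>> arm_command:
  rows: [0,0,0,0,0,0,0,0,0,0,0,0,0,0,0,0,0,0,0,0,0,0,0,0,0,0,0,0,0,0,0,0,0,0,0,0,0,0,0,0,0,0,0,0,0,0,0,0,0,0,0,0,0,0,0,0,0,0,0,0,0,0,0,0,0,0,0,0,0,0]

```text
clock: 16.85
position: [447.8, -205.4, 113.1]
ee_rot: [[0.519, 0.855, -0.001], [0.855, -0.519, -0.003], [-0.003, 0.001, -1.0]]
ft_force: [-6.6, -10.8, 10.5]
width: 0.511
```

```bash
python3 - <<'E'
from h import *
o=monitor.get_obs();print(o["clock"],o["position"],o["ft_force"],o["width"],o["qvel"])
snap("side","side9")
E
```

```text
16.85 [ 447.833 -205.38   113.074] [ -6.582 -10.774  10.469] 0.5109941205523822 [-0.     0.001 -0.001 -0.    -0.001 -0.    -0.001]
```

View pics/side9.png

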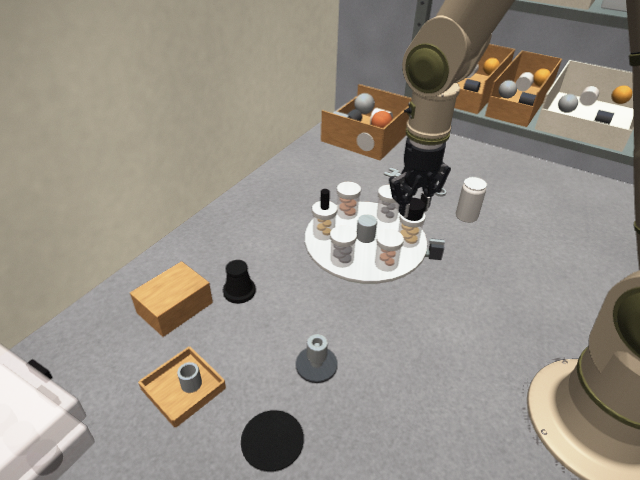

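The side view shows the sleeve on the gauge at (317,350) and the other one in its tray at (189,377). The knob jar is gripped at the pointer at (412,215), and the bystanders haven't moved.

```bash
python3 -c "
from rig import manip; print(manip.sign_off())"
```

```text
the job is handed in; nothing more can be done
None
```

The job is handed in, after about 17 s of robot time. The mat sleeve has the 18 mm bore and stopped on the step, so I turned the broad-knob jar to the pointer and am still gripping it there.

- **Sleeve:** it touched down at step height, with a force rise of about 9 N. After letting go, the wrist and side views showed it upright on the step. The other sleeve, which has the wider bore, is still in its tray.
- **Jar:** I gripped the knob at 40 N and turned the carousel about 109° counterclockwise. In the last check the gripped jar was at a bearing of about 205.5° from the carousel axis, and the arm was still. The opposite post, seen from above, implied about 206°.
- **Bystanders:** none looked moved in the last side view.
- **Disagreements:** the top and wrist cameras differed by 3–6 mm in absolute position. Their pointer bearings ranged from 204.5° to 206.5°, which is about ±1.7 mm at the jar against the 12 mm allowed. A steady sideways force of about 13 N remained on the wrist while gripping.

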